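# Rotate three sample vessels between stations in a field laboratory

### The arm

A 7-joint arm with a two-finger parallel gripper is mounted at the origin on the work surface. World frame = base frame: x ahead of the robot, y to its left, z up, the work surface at z = 0. Lengths are in m, angles in degrees, forces in N, time in s.
With the tool pointing down it reaches from about 0.35 to 0.9 m from the base axis. Payload 7.2 kg.
Tool frame: the origin (TCP) lies between the finger pads; the fingertips stand 17 mm ahead of it and the grasp point (between the pads) lies 2 mm behind it; z points along the fingers, y is the line along which they close (so a half turn about z gives the same grasp; the last joint's range is limited). The gripper opens to 88 mm and grips with 3 to 60 N. Pads are 20 mm wide; open, the fingers measure 115 mm over their backs; the gripper's body (75 mm by 178 mm) begins 61 mm behind the grasp point.
Start: joints at [66.566, 23.554, -0.728, 91.456, 0.321, 64.991, -4.71], TCP at [0.209, -0.589, 0.24] pointing down, gripper open.
Joint ranges: [-169.25, 169.25], [-16.82, 113.86], [-84.01, 82.57], [7.8, 145.47], [-59.2, 239.2], [7.22, 106.19], [-163.78, 163.78]. Speed limits (degrees/s): [136.94, 136.94, 172.46, 172.46, 180, 180, 180].

### API

Orientations are given as [roll, pitch, yaw] about the fixed x, y, z axes, in that order (R = Rz(yaw) Ry(pitch) Rx(roll)).
In Python, from rig import ctrl gives the robot as it stands.
- The arm moves only by the tool servo_tool, never from a script. Its argument "rows" is a list of rows, each a list of 5 numbers: the closure, from -1 (fully open) to 1 (shut), then the shift along the tool's x, y, z normalised to -1 to 1, where 1 is 15 cm, then the turn about the tool's z normalised to -1 to 1, where 1 is 120 degrees. In form: [[hand, tx, ty, tz, twist], ...]. A call has 1 to 10 rows; each row is the pose to reach, as a shift and turn from the pose commanded when the call began, along the tool's axes at that moment; what a row does not reach only later rows make up. A row lasts 1/10 s, in which the tool goes at most 50 mm and 8.59 degrees, less where a joint would pass 70% of its speed; a pose out of reach is approached as far as the arm can. A call with a number of a shift or a turn outside -1 to 1 is refused whole. A call with a gripper value outside its range is refused whole. The fingers move at their own pace and stop on an object; the grip force is fixed at half the most. Time passes only in rows, so rows that repeat a pose let the fingers close. It gives the time, the measured TCP pose, the force, the opening and the grip force at its end, in the units of the state.
- ctrl.observe(): the state, without advancing time (a new reading comes with each control period).
- ctrl.read_camera(name): name is "side" or "top" or "wrist"; returns a dict with "image" (420x560x3 uint8, red, green, blue), "mtx" (3x3 intrinsics, pixels), "world_from_camera" (4x4, takes a point from camera to world coordinates). Camera axes: x right, y down, z forward; pixel columns grow to the right and rows downward; lengths in m; the calibration is good to about 2 mm. The wrist camera is an equidistant fisheye: a pixel r from the principal point sees the ray r / f radians off the axis. A picture is of the moment at which its call begins. There is no depth.
- ctrl.job_done(): hands the job in; it is judged then, once.
Trained networks look in a picture, given as the dict that the camera call returned (one of the last four; its "shot" number tells which), for a name from the list of things; names that differ only in an ending like _2 or _b are one class to them, and where a whole thing is asked for, a point or a joint stands for the part that bears it (a point fixed in the world has none). Each returns a list of dicts, best first, with "p" (0 to 1); they miss things now and then, are a little off and sometimes report something else, mostly with a low value. They report only what shows in the picture. A call takes as long as a camera call. They do not tell look-alikes from the thing itself.
- ctrl.look_for(thing, picture): "xyz" ([x, y, z] in m, in world coordinates, good to about 4 mm: the middle of the surface that is visible of it).
- ctrl.regions_of(thing, picture): "pixels" (420x560 bool, what is visible of it).
- ctrl.tip_of(thing, picture): "xyz" ([x, y, z] in m, in world coordinates, good to about 4 mm: a listed point, or the origin of a listed thing).
The state is a dict: "t": time; "joint_pos": joint angles; "joint_velocities": joint speeds; "joint_torque": joint torques, N m; "position": TCP position; "tcp_rot": TCP orientation; "ft_force": force on the tool from outside, world axes, zero at the start; "torque": the same for the moment, N m; "grip_width": finger opening in m; "finger_force": force on a finger pad.
Only numpy, scipy, OpenCV 4.12 (cv2) and the standard library are available. Lean on these libraries where they do the work, as an engineer would, in place of code of your own. Each camera call takes 0.05 s, during which the arm holds its last target. There are 200 camera calls.

### The job

The three vessels on this field-lab bench stand at the wrong stations: move the screw-cap jar to the pan of the balance, the open steel beaker to the plate of the camp burner, and the stoppered conical flask into the white foam tray, each standing upright at the centre of its station. A station must be empty before its next vessel arrives, so park one vessel on the empty cork mat meanwhile, standing and let go of. Never tip a vessel over, and leave the tape roll, the gas cartridge and the cardboard box at the back where they are.

Things in the scene. Friction and masses are not known exactly. Their poses are not given: they have to be found in the camera images.
- jar_mid (a point): Screw-cap sample jar, white body 58 mm across, black cap 62 mm across from 65 to 85 mm above its underside, 85 mm tall in all, closed, 0.11 to 0.22 kg. The point is its centre, 42.5 mm above its underside; z is up its axis. Round: grip it at this point across any diameter (58 mm). At the start it stands on the burner's plate.
- beaker_mid (a point): Open steel beaker, empty, straight-sided, 66 mm outside diameter, 80 mm tall, wall 3 mm, 0.10 to 0.20 kg. The point is on its axis, 40 mm above its underside; z is up its axis. Grip it at this height across any outside diameter (66 mm). At the start it stands in the foam tray.
- flask_mid (a point): Conical flask of amber glass with a dark rubber stopper, 120 mm tall, base 72 mm across, 0.10 to 0.21 kg. The point is on its axis, 60 mm above its underside; z is up its axis. The cone narrows to a straight neck 28 mm across that runs from 66 to 104 mm above the underside (a collar 33 mm across from 104 to 109 mm, the stopper above it): grip the neck about 27 mm above this point. At the start it stands on the balance's pan.
- balance_pan (a point): Electronic balance, fixed: grey case 165 x 125 mm, 22 mm high, with a dark display at its front edge, and a round steel pan 92 mm across. The point is the centre of the pan's flat top, 35 mm above the bench; z is up. The pan does not give. The jar belongs here.
- burner_plate (a point): Camp burner, fixed and cold: a brass burner on three steel legs (spread about 140 mm) carrying a flat round dark plate 100 mm across. The point is the centre of the plate's top, 50 mm above the bench; z is up. The beaker belongs here.
- tray_floor (a point): Square white foam tray, fixed, 132 mm outside, 108 mm inside, its rim 10 mm above its flat floor. The point is the centre of the floor, 20 mm above the bench; z is up. The flask belongs here.
- mat_top (a point): Square cork mat, fixed, 125 x 125 mm, 10 mm thick, empty at the start: the free spot. The point is the centre of its top, 10 mm above the bench; z is up.
- tape: Bystander: roll of brown tape lying flat at the back, 96 mm across, 45 mm high. Origin at the centre of its underside.
- gas_cartridge: Bystander: squat blue gas cartridge standing at the back right as seen from the robot, 90 mm across, 80 mm tall. Origin at the centre of its underside.
- slide_box: Bystander: closed cardboard box at the back left as seen from the robot, 65 x 85 mm, 40 mm high. Origin at the centre of its underside.
There are look-alikes about, which are no part of the job. Leave any pink or purple look-alike of the part that bears flask_mid alone.

How it is judged (in metres and radians):
On the way:
1. one of the three vessels stands on the cork mat, let go of (((horizontal distance between jar_mid and mat_top below 0.06 m and z of jar_mid in the frame of mat_top below 0.0485 m and angle between jar_mid's own z axis and vertical below 0.15 rad and contact force between jar and the fingers below 0.1 N) or (horizontal distance between beaker_mid and mat_top below 0.06 m and z of beaker_mid in the frame of mat_top below 0.046 m and angle between beaker_mid's own z axis and vertical below 0.15 rad and contact force between beaker and the fingers below 0.1 N) or (horizontal distance between flask_mid and mat_top below 0.06 m and z of flask_mid in the frame of mat_top below 0.066 m and angle between flask_mid's own z axis and vertical below 0.15 rad and contact force between flask and the fingers below 0.1 N))), for 0.2 s.
At the end, for the whole second after the job is handed in: The jar stands on the balance's pan, the beaker on the burner's plate and the flask on the foam tray's floor, each upright (within 0.1 rad), resting on the surface (height within 6 mm), its centre within 15 mm of the station's centre horizontally, and at rest (horizontal distance between jar_mid and balance_pan below 0.015 m and z of jar_mid in the frame of balance_pan between 0.0365 and 0.0485 m and angle between each of jar_mid, beaker_mid, flask_mid's own z axis and vertical below 0.1 rad and linear speed of each of jar, beaker, flask below 0.02 m/s and horizontal distance between beaker_mid and burner_plate below 0.015 m and z of beaker_mid in the frame of burner_plate between 0.034 and 0.046 m and horizontal distance between flask_mid and tray_floor below 0.015 m and z of flask_mid in the frame of tray_floor between 0.054 and 0.066 m); the robot touches nothing.
It fails at once if a vessel is tipped over (leans more than 0.6 rad) (angle between any of jar_mid, beaker_mid, flask_mid's own z axis and vertical above 0.6 rad).
It fails at once if the tape is pushed from its place (more than 30 mm) (distance of tape from where it was at the start of the episode above 0.03 m).
It fails at once if the gas cartridge is pushed from its place (more than 30 mm) (distance of gas_cartridge from where it was at the start of the episode above 0.03 m).
It fails at once if the slide box is pushed from its place (more than 30 mm) (distance of slide_box from where it was at the start of the episode above 0.03 m).
It also fails if it takes over 120 s, if anything falls off the work surface, if the arm or the gripper's body presses on something with over 40 N, if the wrist force passes 120 N, or if a joint passes its speed limit or range.

## Working session

There is one attempt and no reset: what is moved stays moved. The work goes in short steps, Python scripts to look and compute and a tool call to move; the robot and the scene stay as the last step left them, time stands still between calls to the robot, and variables do not carry over. Pictures are saved under pics/ and viewed, at most 14 in all, crops included, and the job is handed in when it is done.

Besides the shell and the picture viewer there is one more tool, called in YAML: its name, and indented under it one key for each argument. servo_tool: Moves the arm, as the interface text tells. Scaled input: -1 to 1 covers 15 cm each way for a shift and 120 degrees each way for a turn. Its arguments: {"type":"object","properties":{"rows":{"type":"array"}},"required":["rows"]}

```bash
mkdir -p pics; cat > h.py <<'E'
from rig import ctrl
import cv2, numpy as np
def save(p,n): cv2.imwrite(f'pics/{n}.png',p['image'][:,:,::-1])
def px(p,X):
    T=np.linalg.inv(p['world_from_camera']);c=T[:3,:3]@np.array(X)+T[:3,3];u=p['mtx']@c;return (u[:2]/u[2]).round().astype(int)
E
python3 - <<'E'
from h import *
np.set_printoptions(precision=4,suppress=True)
s=ctrl.observe();print(s['t'],s['position'],s['tcp_rot'],s['grip_width'])
for cam in ('top','side'):
    p=ctrl.read_camera(cam);save(p,cam+'0');print(cam,p['world_from_camera'][:3,3])
    for n in ['jar_mid','beaker_mid','flask_mid','balance_pan','burner_plate','tray_floor','mat_top','tape','gas_cartridge','slide_box']:
        for d in ctrl.tip_of(n,p)[:4]: print(n,round(d['p'],2),np.array(d['xyz']),px(p,d['xyz']))
E
```

```text
0.0 [ 0.2087 -0.5886  0.2388] [-179.9083    0.0079   19.5254] 0.08759407657281833
top [0.4217 0.0829 1.074 ]
jar_mid 0.71 [ 0.4935 -0.3418  0.0969] [434 248]
beaker_mid 0.71 [0.5125 0.1249 0.06  ] [254 241]
flask_mid 0.94 [0.5259 0.3569 0.0951] [163 234]
flask_mid 0.94 [0.6753 0.3515 0.0601] [172 181]
flask_mid 0.63 [0.5233 0.362  0.034 ] [168 237]
flask_mid 0.58 [0.5483 0.5226 0.06  ] [105 227]
balance_pan 0.64 [0.5233 0.3662 0.0346] [166 237]
burner_plate 0.83 [ 0.4988 -0.3421  0.0532] [427 248]
tray_floor 0.66 [0.5154 0.1218 0.0225] [256 241]
mat_top 0.97 [ 0.5451 -0.1096  0.0101] [338 232]
tape 0.77 [ 0.7572  0.0269 -0.0013] [290 160]
gas_cartridge 0.67 [ 0.7417 -0.2285  0.0001] [376 166]
slide_box 0.72 [ 0.4948 -0.3428  0.0949] [434 248]
slide_box 0.64 [0.753  0.2042 0.002 ] [229 160]
side [ 0.245  -0.3603  0.8203]
jar_mid 0.66 [ 0.495  -0.3377  0.0938] [373 371]
jar_mid 0.31 [0.5103 0.1235 0.0198] [231 226]
beaker_mid 0.61 [0.5148 0.1291 0.06  ] [230 215]
flask_mid 0.97 [0.5455 0.5236 0.0598] [159 126]
flask_mid 0.94 [0.6743 0.3476 0.0591] [230 139]
flask_mid 0.65 [0.5298 0.3584 0.096 ] [182 150]
balance_pan 0.87 [0.5216 0.36   0.0324] [184 168]
burner_plate 0.71 [ 0.4967 -0.3431  0.0508] [371 379]
tray_floor 0.71 [0.5093 0.1253 0.0189] [231 226]
tray_floor 0.34 [ 0.7553  0.1964 -0.0063] [286 171]
mat_top 0.88 [ 0.5427 -0.1088  0.0102] [303 286]
tape 0.62 [ 0.7587  0.0266 -0.0028] [328 205]
tape 0.6 [0.5275 0.3594 0.0952] [182 151]
gas_cartridge 0.59 [ 0.7349 -0.2293 -0.0003] [397 275]
slide_box 0.89 [ 0.7542  0.1994 -0.0042] [285 170]
```

View pics/top0.png

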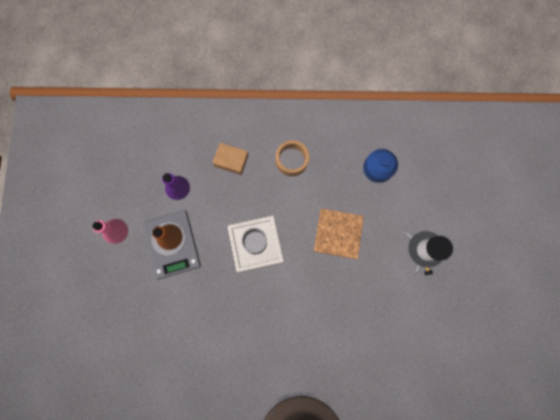

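View pics/side0.png

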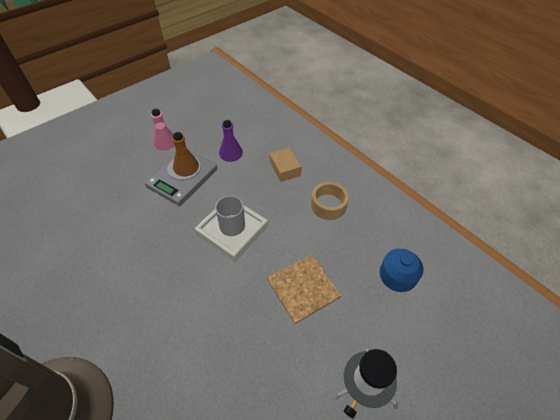

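The amber flask stands on the balance, at top (168,237) and side (182,155). Look-alikes are the purple flask at top (176,187) / side (230,142) and the pink one at top (113,231) / side (162,130). The jar is at top (434,248), the beaker at (254,241) and the empty mat at (338,232). I choose the amber flask and will check it in one crop.

```bash
python3 - <<'E'
import cv2
a=cv2.imread('pics/side0.png')[90:270,110:310];cv2.imwrite('pics/crop.png',cv2.resize(a,None,fx=3,fy=3,interpolation=cv2.INTER_CUBIC))
E
```

servo_tool:
  rows:
    - [-1, 0.2, -0.13, 0, 0.05]
    - [-1, 0.4, -0.26, 0, 0.1]
    - [-1, 0.6, -0.4, 0, 0.163]
    - [-1, 0.8, -0.53, 0, 0.163]
    - [-1, 1, -0.67, 0, 0.163]
    - [-1, 1, -0.67, 0, 0.163]

```text
t: 1.7
position: [0.3206, -0.4399, 0.2399]
tcp_rot: [-179.9, -0.1, 0.4]
ft_force: [0.1, -0.3, -0.8]
grip_width: 0.0877
finger_force: 0.0
```

View pics/crop.png

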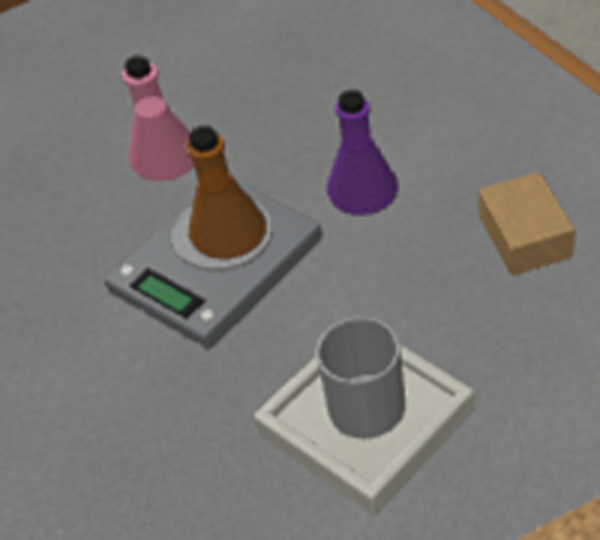

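The crop shows the amber flask with its dark stopper on the balance (crop 225,200). The pink and purple ones stand off it, so the choice holds. I'm moving above the jar.

servo_tool:
  rows:
    - [-1, 0.25, -0.17, 0, 0]
    - [-1, 0.5, -0.33, 0, 0]
    - [-1, 0.75, -0.5, 0, 0]
    - [-1, 1, -0.67, 0, 0]
    - [-1, 1, -0.67, 0, 0]

```text
t: 2.2
position: [0.4721, -0.3389, 0.2395]
tcp_rot: [-179.9, -0.2, 0.5]
ft_force: [0.2, 0.8, -0.2]
grip_width: 0.088
finger_force: 0.0
```

```bash
cat >> h.py <<'E'
np.set_printoptions(precision=4,suppress=True)
def see(cam,names,n=None):
    p=ctrl.read_camera(cam)
    if n: save(p,n)
    for k in names:
        for d in ctrl.tip_of(k,p)[:3]: print(cam,k,round(d['p'],2),np.array(d['xyz']))
    s=ctrl.observe();print('tcp',np.array(s['position']),np.array(s['tcp_rot']),round(s['t'],2))
E
python3 - <<'E'
from h import *
see('wrist',['jar_mid','burner_plate','mat_top'],'w1')
E
```

```text
wrist mat_top 0.68 [ 0.5469 -0.111   0.0105]
tcp [ 0.4655 -0.3452  0.2395] [179.9641   0.048   -0.1393] 2.4
```

View pics/w1.png

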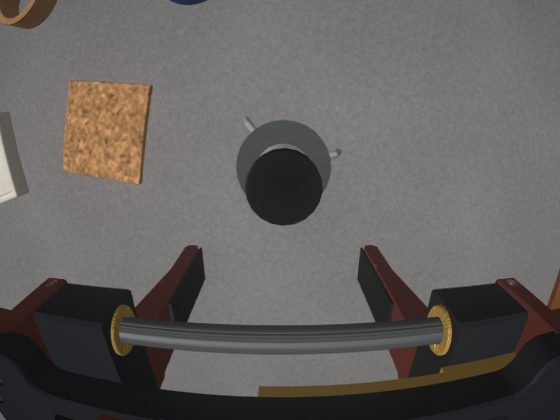

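The wrist picture shows the jar's black cap at (284,187) on the dark plate (283,165), with the mat at (108,132). I'll project the cap and plate discs to world.

```bash
cat >> h.py <<'E'
def ray(p,u,v,z):
    K=p['mtx'];T=p['world_from_camera'];m=np.array([(u-K[0,2])/K[0,0],(v-K[1,2])/K[1,1]]);r=np.hypot(*m)
    d=np.array([*(m/max(r,1e-9)*np.sin(r)),np.cos(r)]);d=T[:3,:3]@d;o=T[:3,3];return o+d*(z-o[2])/d[2]
E
python3 - <<'E'
from h import *
p=ctrl.read_camera('wrist')
print(p['mtx'],p['world_from_camera'])
g=p['image'].max(2)
for d in ctrl.regions_of('jar_mid',p)[:2]: print('reg',d['p'],d['pixels'].sum(),np.argwhere(d['pixels']).mean(0))
m=(g<45).astype(np.uint8);n,l,st,c=cv2.connectedComponentsWithStats(m[:235]);
for i in range(1,n):
    if st[i,4]>800: print(st[i],c[i],ray(p,*c[i],.135))
print('plate',ray(p,283,165.5,.05),'cap l/r',ray(p,246,187,.135),ray(p,322,187,.135))
print('mat',np.mean([ray(p,*q,.01) for q in [(70,81),(152,86),(64,172),(141,183)]],0))
E
```

```text
[[325.1923   0.     280.7805]
 [  0.     325.1923 210.5894]
 [  0.       0.       1.    ]] [[-0.002  -0.9549 -0.297   0.5477]
 [-1.      0.0023 -0.0004 -0.3448]
 [ 0.001   0.297  -0.9549  0.3838]
 [ 0.      0.      0.      1.    ]]
reg 0.62 4801 [177.1883 274.4878]
[ 237  140   77   77 4611] [274.897  178.1856] [ 0.4968 -0.3404  0.135 ]
plate [ 0.4928 -0.3474  0.05  ] cap l/r [ 0.4898 -0.3176  0.135 ] [ 0.4897 -0.3775  0.135 ]
mat [ 0.5377 -0.1205  0.01  ]
```

servo_tool:
  rows:
    - [-1, 0.197, -0.02, 0, 0]
    - [-1, 0.197, -0.02, 0.2, 0]
    - [-1, 0.197, -0.02, 0.4, 0]
    - [-1, 0.197, -0.02, 0.6, 0]
    - [-1, 0.197, -0.02, 0.75, 0]
    - [-1, 0.197, -0.02, 0.87, 0]
    - [-1, 0.197, -0.02, 0.98, 0]
    - [-1, 0.197, -0.02, 0.98, 0]
    - [-1, 0.197, -0.02, 0.98, 0]

```text
t: 3.4
position: [0.4957, -0.3417, 0.093]
tcp_rot: [180.0, 0.0, -0.1]
ft_force: [0.4, 0.5, -0.4]
grip_width: 0.0879
finger_force: 0.0
```

servo_tool:
  rows:
    - [1, 0, 0, 0, 0]
    - [1, 0, 0, 0, 0]
    - [1, 0, 0, 0, 0]
    - [1, 0, 0, 0, 0]
    - [1, 0, 0, 0, 0]
    - [1, 0, 0, 0, 0]
    - [1, 0, 0, 0, 0]
    - [1, 0, 0, 0, 0]

```text
t: 4.2
position: [0.4967, -0.341, 0.0932]
tcp_rot: [180.0, -0.0, -0.0]
ft_force: [-0.8, 0.5, 5.5]
grip_width: 0.0618
finger_force: 30.0
```

Width 62 mm means the pads caught the cap's lower edge. I'm reopening and gripping a little lower.

servo_tool:
  rows:
    - [-1, 0, 0, 0, 0]
    - [-1, 0, 0, 0, 0]
    - [-1, 0, 0, 0, 0]
    - [-1, 0, 0, 0, 0]
    - [-1, 0, 0, 0.02, 0]
    - [-1, 0, 0, 0.047, 0]
    - [-1, 0, 0, 0.047, 0]

```text
t: 4.9
position: [0.4959, -0.3406, 0.0848]
tcp_rot: [-180.0, 0.1, -0.0]
ft_force: [-0.6, -0.2, 0.0]
grip_width: 0.0882
finger_force: 0.0
```

servo_tool:
  rows:
    - [1, 0, 0, 0, 0]
    - [1, 0, 0, 0, 0]
    - [1, 0, 0, 0, 0]
    - [1, 0, 0, 0, 0]
    - [1, 0, 0, 0, 0]
    - [1, 0, 0, 0, 0]
    - [1, 0, 0, 0, 0]
    - [1, 0, 0, 0, 0]

```text
t: 5.7
position: [0.4963, -0.3409, 0.0857]
tcp_rot: [180.0, -0.0, -0.0]
ft_force: [0.2, 0.1, 0.4]
grip_width: 0.0613
finger_force: 30.0
```

```bash
python3 - <<'E'
from h import *
p=ctrl.read_camera('side');cv2.imwrite('pics/s2.png',cv2.resize(p['image'][280:420,290:470,::-1],None,fx=4,fy=4,interpolation=cv2.INTER_CUBIC))
E
```

```text
(no output)
```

View pics/s2.png

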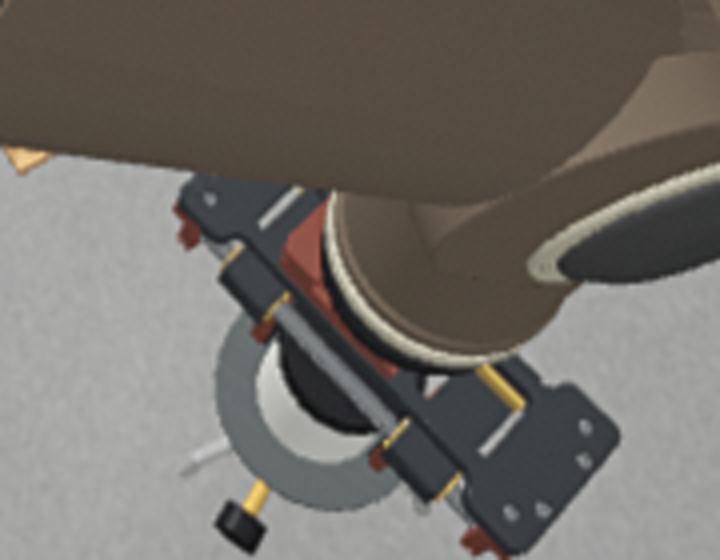

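The jar (crop 330,410) is upright between the fingers on the plate. Lifting.

servo_tool:
  rows:
    - [1, 0, 0, -0.07, 0]
    - [1, 0, 0, -0.15, 0]
    - [1, 0, 0, -0.3, 0]
    - [1, 0, 0, -0.45, 0]
    - [1, 0, 0, -0.45, 0]
    - [1, 0, -0.1, -0.45, 0]
    - [1, 0, -0.25, -0.45, 0]
    - [1, 0, -0.4, -0.45, 0]
    - [1, 0, -0.5, -0.45, 0]
    - [1, 0, -0.54, -0.45, 0]

```text
t: 6.75
position: [0.4961, -0.2572, 0.1525]
tcp_rot: [-179.9, 0.1, 0.1]
ft_force: [-0.0, 1.1, -1.1]
grip_width: 0.0611
finger_force: 30.0
```

servo_tool:
  rows:
    - [1, 0.05, -0.12, 0, 0]
    - [1, 0.1, -0.3, 0, 0]
    - [1, 0.15, -0.5, 0, 0]
    - [1, 0.2, -0.7, 0, 0]
    - [1, 0.25, -0.85, 0, 0]
    - [1, 0.3, -0.95, 0, 0]
    - [1, 0.32, -1, 0, 0]
    - [1, 0.32, -1, 0, 0]

```text
t: 7.55
position: [0.5446, -0.1092, 0.1528]
tcp_rot: [-180.0, 0.0, 0.0]
ft_force: [-0.6, -0.1, -1.3]
grip_width: 0.0612
finger_force: 30.0
```

```bash
python3 - <<'E'
from h import *
see('side',['jar_mid','mat_top','burner_plate'],'s3')
see('wrist',['jar_mid','mat_top','burner_plate','tray_floor'])
E
```

```text
side jar_mid 0.97 [ 0.5425 -0.1047  0.1602]
side mat_top 0.94 [ 0.5435 -0.1102  0.01  ]
side mat_top 0.37 [0.7596 0.0264 0.0001]
side burner_plate 0.62 [ 0.4944 -0.3438  0.0518]
tcp [ 0.544  -0.1113  0.153 ] [179.9644   0.0234  -0.1385] 7.75
wrist mat_top 0.62 [ 0.5418 -0.1093  0.013 ]
wrist burner_plate 0.63 [ 0.4995 -0.3398  0.0509]
tcp [ 0.5443 -0.1104  0.1531] [179.9893  -0.0035  -0.0815] 8.0
```

View pics/s3.png

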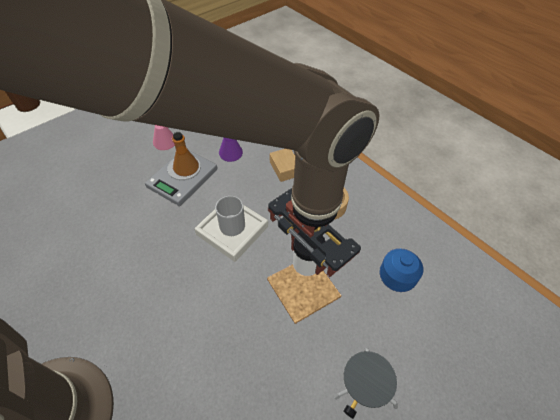

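The side view shows the jar hanging upright above the mat (305,265), with the burner plate clear at (371,379). Lowering.

servo_tool:
  rows:
    - [1, 0, 0, 0.15, 0]
    - [1, 0, 0, 0.3, 0]
    - [1, 0, 0, 0.45, 0]
    - [1, 0, 0, 0.57, 0]
    - [1, 0, 0, 0.64, 0]
    - [1, 0, 0, 0.68, 0]
    - [1, 0, 0, 0.7, 0]
    - [1, 0, 0, 0.713, 0]
    - [1, 0, 0, 0.713, 0]
    - [1, 0, 0, 0.713, 0]

```text
t: 9.0
position: [0.5448, -0.1099, 0.0467]
tcp_rot: [180.0, -0.1, -0.0]
ft_force: [0.5, -1.2, -1.9]
grip_width: 0.0612
finger_force: 30.0
```

servo_tool:
  rows:
    - [-1, 0, 0, 0, 0]
    - [-1, 0, 0, 0, 0]
    - [-1, 0, 0, 0, 0]
    - [-1, 0, 0, 0, 0]
    - [-1, 0, 0, 0, 0]
    - [-1, 0, 0, -0.2, 0]
    - [-1, 0, 0, -0.4, 0]
    - [-1, 0, 0, -0.7, 0]
    - [-1, 0, 0, -1, 0]
    - [-1, 0, 0, -1, 0]

```text
t: 10.0
position: [0.5478, -0.1102, 0.2024]
tcp_rot: [179.9, -0.6, -0.0]
ft_force: [0.6, -0.5, 0.4]
grip_width: 0.0877
finger_force: 0.0
```

servo_tool:
  rows:
    - [-1, -0.1, -0.25, 0, 0]
    - [-1, -0.2, -0.5, 0, 0]
    - [-1, -0.35, -0.75, 0, 0]
    - [-1, -0.5, -1, 0, 0]

```text
t: 10.4
position: [0.4683, 0.0415, 0.1956]
tcp_rot: [180.0, 0.0, -0.0]
ft_force: [-0.6, 1.3, -0.1]
grip_width: 0.0875
finger_force: 0.0
```

servo_tool:
  rows:
    - [-1, 0, -0.25, 0, 0]
    - [-1, 0, -0.45, 0, 0]
    - [-1, 0, -0.57, 0, 0]
    - [-1, 0, -0.57, 0, 0]
    - [-1, 0, -0.57, 0, 0]
    - [-1, 0, -0.57, 0, 0]

```text
t: 11.0
position: [0.4695, 0.1242, 0.1958]
tcp_rot: [180.0, 0.0, -0.1]
ft_force: [0.8, 0.2, 0.5]
grip_width: 0.0879
finger_force: 0.0
```

```bash
python3 - <<'E'
from h import *
see('wrist',['beaker_mid','tray_floor','mat_top','jar_mid'],'w4')
p=ctrl.read_camera('wrist')
for d in ctrl.regions_of('beaker_mid',p)[:2]:
    a=np.argwhere(d['pixels']);print(d['p'],len(a),a.mean(0),a.min(0),a.max(0))
for d in ctrl.regions_of('balance_pan',p)[:1]+ctrl.regions_of('tray_floor',p)[:1]: print(d['p'],d['pixels'].sum())
E
```

```text
wrist beaker_mid 0.63 [0.5191 0.1273 0.0564]
wrist jar_mid 0.64 [ 0.5452 -0.1068  0.0511]
tcp [0.4696 0.1249 0.1961] [179.9897  -0.0032  -0.1076] 11.25
0.96 5801 [160.4751 278.9145] [118 236] [203 322]
0.32 6381 [129.1365 467.8737] [ 65 424] [192 527]
0.59 9217
0.6 11866
```

View pics/w4.png

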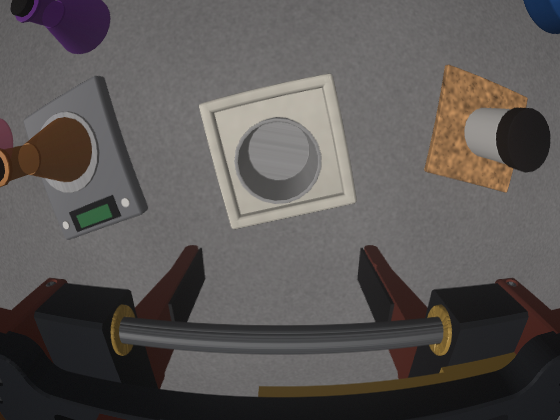

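The jar stands on the mat (~480,130). The beaker rim is centred at (278,159) and the tray's outer corners are at (199,104), (331,75), (355,203) and (233,228).

```bash
python3 - <<'E'
from h import *
p=ctrl.read_camera('wrist')
print('beaker',ray(p,278.5,159.5,.100),ray(p,236,159,.1),ray(p,321,159,.1))
print('tray',np.mean([ray(p,*q,.03) for q in [(199,104),(331,75),(355,203),(233,228)]],0))
print('pan', ray(p,68,152,.035))
E
```

```text
beaker [0.5169 0.1276 0.1   ] [0.5175 0.1594 0.1   ] [0.5174 0.0958 0.1   ]
tray [0.5128 0.1271 0.03  ]
pan [0.5243 0.359  0.035 ]
```

servo_tool:
  rows:
    - [-1, 0.2, -0.015, 0, 0]
    - [-1, 0.307, -0.015, 0, 0]
    - [-1, 0.307, -0.015, 0.2, 0]
    - [-1, 0.307, -0.015, 0.4, 0]
    - [-1, 0.307, -0.015, 0.6, 0]
    - [-1, 0.307, -0.015, 0.75, 0]
    - [-1, 0.307, -0.015, 0.85, 0]
    - [-1, 0.307, -0.015, 0.907, 0]
    - [-1, 0.307, -0.015, 0.907, 0]

```text
t: 12.4
position: [0.515, 0.1278, 0.0592]
tcp_rot: [180.0, 0.1, -0.0]
ft_force: [-0.2, -0.1, 0.6]
grip_width: 0.0879
finger_force: 0.0
```

servo_tool:
  rows:
    - [1, 0, 0, 0, 0]
    - [1, 0, 0, 0, 0]
    - [1, 0, 0, 0, 0]
    - [1, 0, 0, 0, 0]
    - [1, 0, 0, 0, 0]
    - [1, 0, 0, 0, 0]
    - [1, 0, 0, 0, 0]

```text
t: 13.1
position: [0.5161, 0.1279, 0.0609]
tcp_rot: [-180.0, -0.1, -0.0]
ft_force: [-0.7, -0.2, 5.4]
grip_width: 0.0666
finger_force: 30.0
```

servo_tool:
  rows:
    - [1, 0, 0, -0.1, 0]
    - [1, 0, 0, -0.25, 0]
    - [1, 0, 0, -0.45, 0]
    - [1, 0, 0, -0.65, 0]
    - [1, 0, 0, -0.85, 0]
    - [1, 0, 0.1, -0.87, 0]
    - [1, 0, 0.3, -0.87, 0]
    - [1, 0, 0.5, -0.87, 0]
    - [1, 0, 0.75, -0.87, 0]
    - [1, 0, 1, -0.87, 0]

```text
t: 14.1
position: [0.5151, -0.0231, 0.1906]
tcp_rot: [-180.0, 0.0, 0.0]
ft_force: [0.8, -0.1, -0.7]
grip_width: 0.0665
finger_force: 30.0
```

servo_tool:
  rows:
    - [1, -0.03, 0.25, 0, 0]
    - [1, -0.06, 0.5, 0, 0]
    - [1, -0.09, 0.75, 0, 0]
    - [1, -0.12, 1, 0, 0]

```text
t: 14.5
position: [0.4968, -0.1735, 0.1906]
tcp_rot: [-180.0, 0.0, -0.0]
ft_force: [0.5, 0.1, -2.2]
grip_width: 0.0664
finger_force: 30.0
```

servo_tool:
  rows:
    - [1, 0, 0.25, 0, 0]
    - [1, 0, 0.5, 0, 0]
    - [1, 0, 0.7, 0, 0]
    - [1, 0, 0.85, 0, 0]
    - [1, 0, 0.95, 0, 0]
    - [1, 0, 1, 0, 0]
    - [1, 0, 1, 0, 0]

```text
t: 15.2
position: [0.4972, -0.3223, 0.1904]
tcp_rot: [-180.0, 0.0, -0.1]
ft_force: [0.3, 0.4, -0.8]
grip_width: 0.0665
finger_force: 30.0
```

```bash
python3 - <<'E'
from h import *
see('side',['beaker_mid','burner_plate','jar_mid'])
see('top',['beaker_mid','burner_plate','jar_mid','tray_floor'])
see('wrist',['beaker_mid','burner_plate','mat_top'],'w5')
E
```

```text
side beaker_mid 0.68 [ 0.4954 -0.3235  0.1885]
side burner_plate 0.82 [ 0.499  -0.3435  0.0476]
side jar_mid 0.66 [ 0.5432 -0.1077  0.053 ]
tcp [ 0.4978 -0.3206  0.1907] [-179.9684   -0.0084    0.0731] 15.4
top beaker_mid 0.66 [ 0.4919 -0.3221  0.1854]
top burner_plate 0.81 [ 0.4996 -0.3438  0.054 ]
top jar_mid 0.82 [ 0.5418 -0.1109  0.0577]
top tray_floor 0.66 [0.5125 0.1231 0.0216]
tcp [ 0.4975 -0.3216  0.1907] [179.9988  -0.0102   0.0083] 15.65
wrist beaker_mid 0.63 [ 0.5007 -0.3212  0.1871]
wrist beaker_mid 0.2 [ 0.4988 -0.3397  0.052 ]
wrist burner_plate 0.84 [ 0.4998 -0.3399  0.0529]
tcp [ 0.4974 -0.322   0.1906] [179.9989  -0.002   -0.0287] 15.85
```

View pics/w5.png

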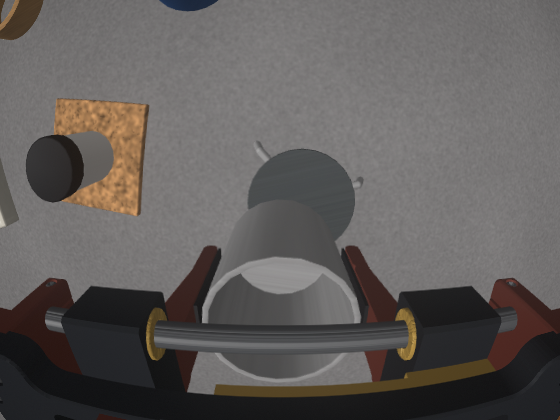

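The wrist view shows the plate centred at about (302,200), a little right of the held beaker (282,320). That matches the nets: 20 mm more in -y.

servo_tool:
  rows:
    - [1, 0, 0.07, 0, 0]
    - [1, 0, 0.135, 0.1, 0]
    - [1, 0, 0.135, 0.25, 0]
    - [1, 0, 0.135, 0.4, 0]
    - [1, 0, 0.135, 0.52, 0]
    - [1, 0, 0.135, 0.6, 0]
    - [1, 0, 0.135, 0.64, 0]
    - [1, 0, 0.135, 0.66, 0]
    - [1, 0, 0.135, 0.66, 0]
    - [1, 0, 0.135, 0.66, 0]

```text
t: 16.85
position: [0.4978, -0.3427, 0.0923]
tcp_rot: [180.0, -0.1, -0.0]
ft_force: [0.9, -0.4, -2.2]
grip_width: 0.0665
finger_force: 30.0
```

servo_tool:
  rows:
    - [-1, 0, 0, 0, 0]
    - [-1, 0, 0, 0, 0]
    - [-1, 0, 0, 0, 0]
    - [-1, 0, 0, 0, 0]
    - [-1, 0, 0, 0, 0]
    - [-1, 0, 0, -0.2, 0]
    - [-1, 0, 0, -0.4, 0]
    - [-1, 0, 0, -0.7, 0]
    - [-1, 0, 0, -1, 0]

```text
t: 17.75
position: [0.4969, -0.342, 0.2428]
tcp_rot: [-180.0, 0.1, -0.0]
ft_force: [-0.1, -0.1, 0.3]
grip_width: 0.0877
finger_force: 0.0
```

servo_tool:
  rows:
    - [-1, -0.2, 0, 0, 0]
    - [-1, -0.4, 0, 0, 0]
    - [-1, -0.4, 0, 0, 0]
    - [-1, -0.4, 0, 0, 0]

```text
t: 18.15
position: [0.4372, -0.3425, 0.242]
tcp_rot: [180.0, -0.0, -0.1]
ft_force: [0.8, 0.7, 0.6]
grip_width: 0.0881
finger_force: 0.0
```

```bash
python3 - <<'E'
from h import *
see('wrist',['beaker_mid','burner_plate'],'w6')
see('side',['beaker_mid','burner_plate'])
see('top',['beaker_mid','burner_plate'])
E
```

```text
wrist beaker_mid 0.88 [ 0.4996 -0.3439  0.0883]
tcp [ 0.4383 -0.342   0.2414] [-179.9849   -0.0201    0.0236] 18.3
side beaker_mid 0.58 [ 0.4972 -0.3447  0.0895]
tcp [ 0.438  -0.342   0.2412] [-179.9772    0.0122    0.0218] 18.45
top beaker_mid 0.83 [ 0.492  -0.3438  0.0878]
top burner_plate 0.94 [ 0.4992 -0.3415  0.052 ]
top burner_plate 0.31 [0.5218 0.3642 0.0319]
tcp [ 0.4376 -0.3421  0.2413] [-179.982     0.0174   -0.0095] 18.6
```

View pics/w6.png

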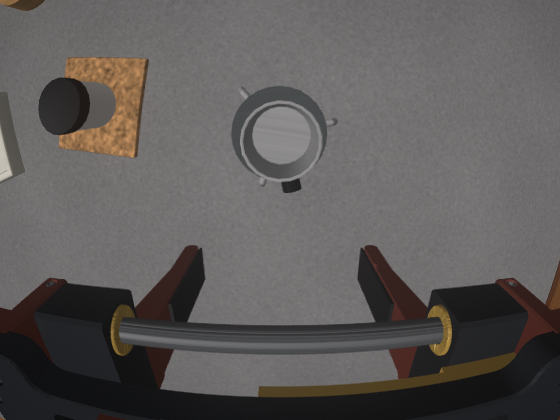

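The beaker stands on the plate: rim centre (284,141), plate centre about (280,133), jar upright on the mat. I'll check centring numerically and carry on to the flask.

```bash
python3 - <<'E'
from h import *
p=ctrl.read_camera('wrist')
print('rim',ray(p,284,141.5,.13),'plate l r top',ray(p,232,133,.05),ray(p,327.5,133,.05),ray(p,280,86,.05))
E
```

```text
rim [ 0.497  -0.3442  0.13  ] plate l r top [ 0.4993 -0.2914  0.05  ] [ 0.4993 -0.3899  0.05  ] [ 0.5474 -0.3409  0.05  ]
```

servo_tool:
  rows:
    - [-1, 0, -0.25, 0, 0]
    - [-1, 0, -0.5, 0, 0]
    - [-1, 0, -0.75, 0, 0]
    - [-1, 0, -1, 0, 0]

```text
t: 19.05
position: [0.4373, -0.1909, 0.2417]
tcp_rot: [180.0, -0.0, -0.0]
ft_force: [-0.1, 0.4, 1.0]
grip_width: 0.088
finger_force: 0.0
```

servo_tool:
  rows:
    - [-1, 0, -0.25, 0, 0]
    - [-1, 0, -0.5, 0, 0]
    - [-1, 0, -0.75, 0, 0]
    - [-1, 0, -1, 0, 0]

```text
t: 19.45
position: [0.4374, -0.0408, 0.2418]
tcp_rot: [180.0, -0.0, -0.0]
ft_force: [0.8, 0.3, -0.5]
grip_width: 0.0881
finger_force: 0.0
```

servo_tool:
  rows:
    - [-1, 0, -0.25, 0, 0]
    - [-1, 0, -0.5, 0, 0]
    - [-1, 0, -0.75, 0, 0]
    - [-1, 0, -1, 0, 0]

```text
t: 19.85
position: [0.4375, 0.1092, 0.2419]
tcp_rot: [-180.0, -0.0, -0.0]
ft_force: [1.0, 0.7, 0.8]
grip_width: 0.0876
finger_force: 0.0
```

servo_tool:
  rows:
    - [-1, 0, -0.25, 0, 0]
    - [-1, 0, -0.5, 0, 0]
    - [-1, 0, -0.75, 0, 0]
    - [-1, 0, -1, 0, 0]

```text
t: 20.25
position: [0.4376, 0.2592, 0.2417]
tcp_rot: [-180.0, -0.0, -0.1]
ft_force: [1.3, -0.1, 1.2]
grip_width: 0.0877
finger_force: 0.0
```

servo_tool:
  rows:
    - [-1, 0.05, -0.25, 0, 0]
    - [-1, 0.1, -0.5, 0, 0]
    - [-1, 0.2, -0.66, 0, 0]
    - [-1, 0.2, -0.66, 0, 0]
    - [-1, 0.2, -0.66, 0, 0]
    - [-1, 0.2, -0.66, 0, 0]

```text
t: 20.85
position: [0.4676, 0.3556, 0.2414]
tcp_rot: [179.9, 0.0, -0.1]
ft_force: [-0.5, -0.0, 0.3]
grip_width: 0.0878
finger_force: 0.0
```

```bash
python3 - <<'E'
from h import *
see('wrist',['flask_mid','balance_pan','tray_floor'],'w7')
see('side',['tray_floor'])
E
```

```text
wrist flask_mid 0.94 [0.5274 0.3607 0.0988]
wrist flask_mid 0.92 [0.5482 0.5165 0.06  ]
wrist tray_floor 0.9 [0.5138 0.1269 0.0184]
tcp [0.4679 0.3558 0.242 ] [179.9844  -0.0392  -0.0906] 21.05
side tray_floor 0.57 [0.5085 0.1225 0.0219]
tcp [0.4679 0.3561 0.2419] [179.997   -0.0359  -0.0756] 21.15
```

View pics/w7.png

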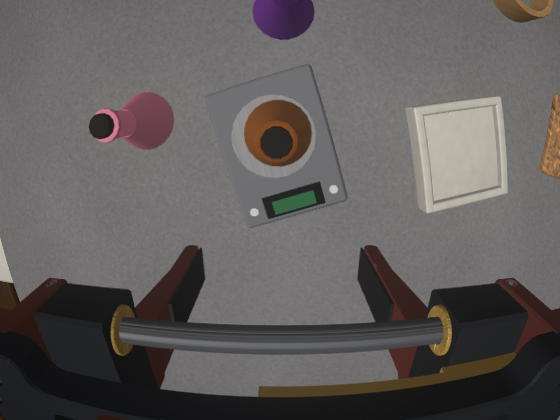

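The amber flask's stopper is at (277,142). The pan is centred at about (274,137) and the empty tray at about (459,153). Computing positions.

```bash
python3 - <<'E'
from h import *
p=ctrl.read_camera('wrist')
print('stopper',ray(p,277,142,.155),'pan',ray(p,274,137,.035),ray(p,232,137,.035),ray(p,316,137,.035))
print('tray',np.mean([ray(p,*q,.03) for q in [(406,107),(502,97),(508,193),(425,212)]],0))
s=ctrl.observe();print(s['position'])
E
```

```text
stopper [0.5292 0.3591 0.155 ] pan [0.5239 0.3637 0.035 ] [0.5245 0.4092 0.035 ] [0.5241 0.3184 0.035 ]
tray [0.5135 0.1296 0.03  ]
[0.4678 0.3563 0.2419]
```

servo_tool:
  rows:
    - [-1, 0.2, -0.02, 0, 0]
    - [-1, 0.4, -0.023, 0, 0]
    - [-1, 0.4, -0.023, 0, 0]
    - [-1, 0.4, -0.023, 0.2, 0]
    - [-1, 0.4, -0.023, 0.4, 0]
    - [-1, 0.4, -0.023, 0.6, 0]
    - [-1, 0.4, -0.023, 0.75, 0]
    - [-1, 0.4, -0.023, 0.81, 0]
    - [-1, 0.4, -0.023, 0.81, 0]
    - [-1, 0.4, -0.023, 0.81, 0]

```text
t: 22.2
position: [0.528, 0.3607, 0.1212]
tcp_rot: [-179.9, -0.1, -0.0]
ft_force: [-0.1, 0.2, 0.8]
grip_width: 0.0882
finger_force: 0.0
```

servo_tool:
  rows:
    - [1, 0, 0, 0, 0]
    - [1, 0, 0, 0, 0]
    - [1, 0, 0, 0, 0]
    - [1, 0, 0, 0, 0]
    - [1, 0, 0, 0, 0]
    - [1, 0, 0, 0, 0]
    - [1, 0, 0, 0, 0]
    - [1, 0, 0, 0, 0]
    - [1, 0, 0, 0, 0]
    - [1, 0, 0, 0, 0]

```text
t: 23.2
position: [0.5277, 0.3601, 0.12]
tcp_rot: [180.0, 0.0, -0.0]
ft_force: [1.2, -0.0, 0.1]
grip_width: 0.0318
finger_force: 30.0
```

servo_tool:
  rows:
    - [1, 0, 0, -0.03, 0]
    - [1, 0, 0, -0.08, 0]
    - [1, 0, 0, -0.15, 0]
    - [1, 0, 0, -0.3, 0]
    - [1, 0, 0, -0.4, 0]
    - [1, 0, 0, -0.4, 0]
    - [1, 0, 0, -0.4, 0]

```text
t: 23.9
position: [0.5278, 0.3601, 0.1803]
tcp_rot: [-180.0, -0.0, -0.0]
ft_force: [-0.7, -0.3, -1.5]
grip_width: 0.0318
finger_force: 30.0
```

```bash
python3 - <<'E'
from h import *
p=ctrl.read_camera('side');cv2.imwrite('pics/s8.png',cv2.resize(p['image'][60:230,110:300,::-1],None,fx=3.5,fy=3.5,interpolation=cv2.INTER_CUBIC))
for d in ctrl.tip_of('flask_mid',p): print(d)
E
```

```text
{'xyz': [0.6759, 0.3506, 0.0598], 'p': 0.93}
{'xyz': [0.5299, 0.3571, 0.1549], 'p': 0.92}
{'xyz': [0.5467, 0.5165, 0.0598], 'p': 0.92}
```

View pics/s8.png

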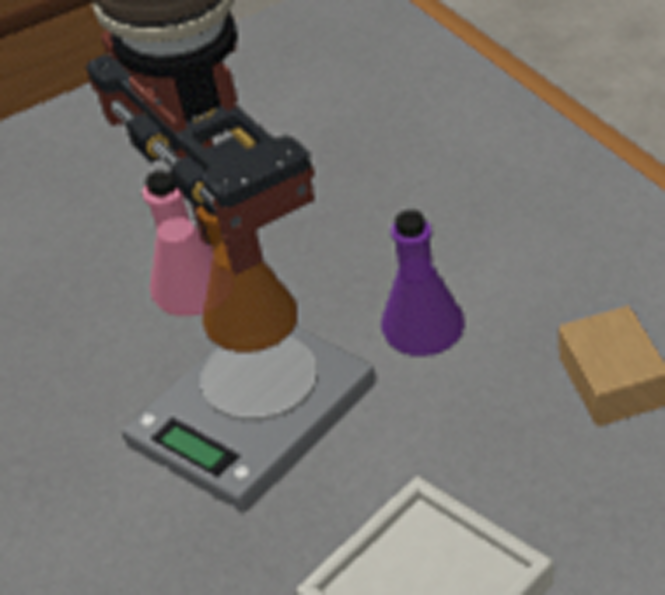

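The flask (crop 250,310) hangs upright above the pan. Carrying it to the tray.

servo_tool:
  rows:
    - [1, 0, 0.1, 0, 0]
    - [1, 0, 0.25, 0, 0]
    - [1, 0, 0.4, 0, 0]
    - [1, 0, 0.55, 0, 0]
    - [1, 0, 0.7, 0, 0]
    - [1, 0, 0.85, 0, 0]
    - [1, 0, 1, 0, 0]

```text
t: 24.7
position: [0.5272, 0.2077, 0.1794]
tcp_rot: [179.9, 0.1, -0.1]
ft_force: [-0.3, -0.7, -0.6]
grip_width: 0.0315
finger_force: 30.0
```

servo_tool:
  rows:
    - [1, -0.03, 0.15, 0, 0]
    - [1, -0.06, 0.3, 0, 0]
    - [1, -0.1, 0.43, 0, 0]
    - [1, -0.1, 0.52, 0, 0]
    - [1, -0.103, 0.563, 0, 0]
    - [1, -0.103, 0.563, 0, 0]
    - [1, -0.103, 0.563, 0, 0]

```text
t: 25.4
position: [0.5123, 0.1264, 0.1801]
tcp_rot: [-180.0, -0.0, -0.0]
ft_force: [-0.3, 0.5, -0.6]
grip_width: 0.0317
finger_force: 30.0
```

```bash
python3 - <<'E'
from h import *
see('side',['flask_mid','tray_floor'])
see('top',['flask_mid','tray_floor','balance_pan'])
see('wrist',['flask_mid','tray_floor','balance_pan'])
E
```

```text
side flask_mid 0.87 [0.5475 0.5202 0.0585]
side flask_mid 0.8 [0.5144 0.1236 0.1537]
side flask_mid 0.5 [0.674  0.3471 0.061 ]
side tray_floor 0.59 [0.5086 0.1229 0.0219]
side tray_floor 0.37 [ 0.5437 -0.1082  0.0553]
tcp [0.5121 0.1268 0.18  ] [-179.9714    0.008     0.0524] 25.55
top flask_mid 0.9 [0.6745 0.352  0.0586]
top balance_pan 0.81 [0.5237 0.3619 0.0323]
tcp [0.5121 0.1262 0.18  ] [-179.9924    0.0041    0.0114] 25.75
wrist flask_mid 0.77 [0.5118 0.1274 0.1556]
wrist flask_mid 0.74 [0.6746 0.3538 0.0622]
wrist balance_pan 0.57 [0.5266 0.3634 0.037 ]
tcp [0.5121 0.1258 0.1801] [180.       0.      -0.0245] 25.95
```

servo_tool:
  rows:
    - [1, 0, 0, 0.1, 0]
    - [1, 0, 0, 0.2, 0]
    - [1, 0, 0, 0.3, 0]
    - [1, 0, 0, 0.38, 0]
    - [1, 0, 0, 0.44, 0]
    - [1, 0, 0, 0.47, 0]
    - [1, 0, 0, 0.485, 0]
    - [1, 0, 0, 0.494, 0]
    - [1, 0, 0, 0.494, 0]
    - [1, 0, 0, 0.494, 0]

```text
t: 26.95
position: [0.5124, 0.1258, 0.1064]
tcp_rot: [-180.0, -0.0, -0.0]
ft_force: [-0.1, -0.2, -0.2]
grip_width: 0.0314
finger_force: 30.0
```

servo_tool:
  rows:
    - [-1, 0, 0, 0, 0]
    - [-1, 0, 0, 0, 0]
    - [-1, 0, 0, 0, 0]
    - [-1, 0, 0, 0, 0]
    - [-1, 0, 0, 0, 0]
    - [-1, 0, 0, -0.2, 0]
    - [-1, 0, 0, -0.4, 0]
    - [-1, 0, 0, -0.7, 0]
    - [-1, 0, 0, -1, 0]

```text
t: 27.85
position: [0.5116, 0.1257, 0.2573]
tcp_rot: [-180.0, 0.1, -0.0]
ft_force: [0.8, -0.1, -0.8]
grip_width: 0.0877
finger_force: 0.0
```

servo_tool:
  rows:
    - [-1, -0.1, 0.25, 0, 0]
    - [-1, -0.2, 0.5, 0, 0]
    - [-1, -0.3, 0.75, 0, 0]
    - [-1, -0.4, 0.9, 0, 0]
    - [-1, -0.4, 0.9, 0, 0]
    - [-1, -0.4, 0.9, 0, 0]

```text
t: 28.45
position: [0.4522, -0.0093, 0.2563]
tcp_rot: [180.0, -0.0, -0.1]
ft_force: [0.7, 0.8, -0.7]
grip_width: 0.0875
finger_force: 0.0
```

```bash
python3 - <<'E'
from h import *
see('wrist',['flask_mid','tray_floor','jar_mid'],'w9')
see('side',['flask_mid','tray_floor','jar_mid'])
E
```

```text
wrist flask_mid 0.97 [0.6766 0.3514 0.0595]
wrist flask_mid 0.75 [0.5137 0.1226 0.0806]
tcp [ 0.4525 -0.0081  0.256 ] [-179.9734   -0.0042    0.0827] 28.65
side flask_mid 0.92 [0.5121 0.1241 0.0808]
side flask_mid 0.85 [0.5476 0.5198 0.0569]
side flask_mid 0.25 [ 0.7531  0.1986 -0.0022]
side tray_floor 0.63 [0.5093 0.1224 0.0183]
side jar_mid 0.8 [ 0.5437 -0.1087  0.0527]
side jar_mid 0.43 [ 0.7365 -0.2292 -0.0006]
tcp [ 0.4522 -0.0087  0.2558] [-179.9858    0.0178    0.0318] 28.85
```

View pics/w9.png

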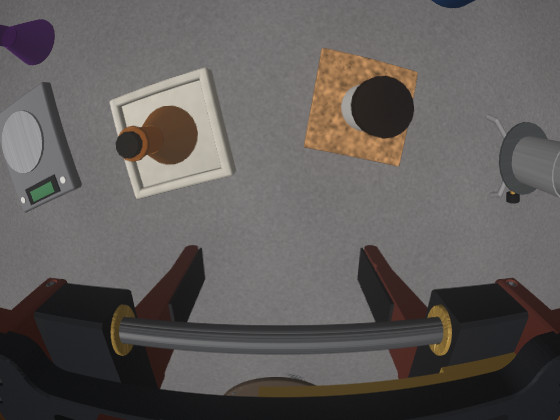

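The flask stands in the tray (170,135), upright and near its centre. The jar is on the mat (380,107). Fetching the jar.

servo_tool:
  rows:
    - [-1, 0.2, 0.2, 0.1, 0]
    - [-1, 0.4, 0.4, 0.2, 0]
    - [-1, 0.6, 0.6, 0.3, 0]
    - [-1, 0.61, 0.672, 0.5, 0]
    - [-1, 0.61, 0.672, 0.7, 0]
    - [-1, 0.61, 0.672, 0.867, 0]
    - [-1, 0.61, 0.672, 0.867, 0]

```text
t: 29.55
position: [0.5413, -0.1097, 0.1225]
tcp_rot: [-179.9, 0.4, -0.0]
ft_force: [0.0, -0.4, 0.4]
grip_width: 0.0879
finger_force: 0.0
```

servo_tool:
  rows:
    - [-1, 0, 0, 0.15, 0]
    - [-1, 0, 0, 0.3, 0]
    - [-1, 0, 0, 0.43, 0]
    - [-1, 0, 0, 0.5, 0]
    - [-1, 0, 0, 0.533, 0]
    - [-1, 0, 0, 0.533, 0]
    - [-1, 0, 0, 0.533, 0]

```text
t: 30.25
position: [0.5442, -0.1102, 0.047]
tcp_rot: [180.0, -0.1, -0.0]
ft_force: [-0.3, 0.3, 0.5]
grip_width: 0.0881
finger_force: 0.0
```

servo_tool:
  rows:
    - [1, 0, 0, 0, 0]
    - [1, 0, 0, 0, 0]
    - [1, 0, 0, 0, 0]
    - [1, 0, 0, 0, 0]
    - [1, 0, 0, 0, 0]
    - [1, 0, 0, 0, 0]
    - [1, 0, 0, 0, 0]
    - [1, 0, 0, 0, 0]

```text
t: 31.05
position: [0.5437, -0.1102, 0.0462]
tcp_rot: [180.0, -0.0, -0.0]
ft_force: [-0.2, 0.2, 4.0]
grip_width: 0.0611
finger_force: 30.0
```

servo_tool:
  rows:
    - [1, 0, 0, -0.07, 0]
    - [1, 0, 0, -0.15, 0]
    - [1, 0, 0, -0.3, 0]
    - [1, 0, 0, -0.45, 0]
    - [1, 0, 0, -0.6, 0]
    - [1, 0, 0, -0.75, 0]
    - [1, 0, 0, -0.9, 0]
    - [1, 0, 0, -1, 0]

```text
t: 31.85
position: [0.5439, -0.1101, 0.1986]
tcp_rot: [180.0, -0.1, -0.0]
ft_force: [0.3, -0.6, -0.7]
grip_width: 0.0615
finger_force: 30.0
```

servo_tool:
  rows:
    - [1, 0, 0, -0.15, 0]
    - [1, 0, 0, -0.3, 0]
    - [1, 0, -0.1, -0.3, 0]
    - [1, 0, -0.25, -0.3, 0]
    - [1, 0, -0.45, -0.3, 0]
    - [1, 0, -0.65, -0.3, 0]
    - [1, 0, -0.85, -0.3, 0]
    - [1, 0, -1, -0.3, 0]

```text
t: 32.65
position: [0.5425, 0.0431, 0.2406]
tcp_rot: [-180.0, 0.1, 0.1]
ft_force: [0.7, 0.0, 0.3]
grip_width: 0.0613
finger_force: 30.0
```

servo_tool:
  rows:
    - [1, 0, -0.15, 0, 0]
    - [1, 0, -0.35, 0, 0]
    - [1, -0.03, -0.55, 0, 0]
    - [1, -0.06, -0.75, 0, 0]
    - [1, -0.09, -0.9, 0, 0]
    - [1, -0.133, -1, 0, 0]

```text
t: 33.25
position: [0.5222, 0.1929, 0.2405]
tcp_rot: [-180.0, 0.1, 0.1]
ft_force: [0.2, 0.6, -0.9]
grip_width: 0.0614
finger_force: 30.0
```

servo_tool:
  rows:
    - [1, 0, -0.15, 0, 0]
    - [1, 0, -0.35, 0, 0]
    - [1, 0, -0.55, 0, 0]
    - [1, 0, -0.75, 0, 0]
    - [1, 0, -0.9, 0, 0]
    - [1, 0, -1, 0, 0]
    - [1, 0, -1, 0, 0]
    - [1, 0, -1, 0, 0]

```text
t: 34.05
position: [0.5235, 0.3392, 0.2405]
tcp_rot: [179.9, 0.0, -0.0]
ft_force: [0.2, 0.1, -0.4]
grip_width: 0.0614
finger_force: 30.0
```

```bash
python3 - <<'E'
from h import *
see('side',['jar_mid','balance_pan','flask_mid','tray_floor'],'s10')
see('wrist',['jar_mid','balance_pan','flask_mid','tray_floor'])
see('top',['jar_mid','balance_pan','flask_mid'])
E
```

```text
side jar_mid 0.71 [0.5213 0.3399 0.2488]
side balance_pan 0.61 [0.5218 0.3621 0.0314]
side balance_pan 0.41 [ 0.7549  0.2015 -0.003 ]
side flask_mid 0.85 [0.6751 0.3497 0.0623]
side flask_mid 0.74 [0.5144 0.1224 0.0817]
side flask_mid 0.73 [0.5456 0.5202 0.0599]
side tray_floor 0.64 [0.5066 0.1248 0.0208]
tcp [0.5243 0.3387 0.2411] [179.9739  -0.0215  -0.13  ] 34.3
wrist balance_pan 0.87 [0.5261 0.3628 0.0385]
wrist flask_mid 0.94 [0.6757 0.3525 0.0587]
wrist flask_mid 0.81 [0.5168 0.1239 0.0801]
wrist flask_mid 0.8 [0.544  0.5127 0.0611]
tcp [0.524  0.3396 0.2411] [179.9988  -0.0081  -0.0595] 34.55
top balance_pan 0.94 [0.5244 0.3656 0.0316]
top flask_mid 0.77 [0.5127 0.1193 0.0815]
top flask_mid 0.67 [0.6755 0.3512 0.058 ]
tcp [0.5238 0.3399 0.2409] [179.9972   0.004   -0.0307] 34.75
```

View pics/s10.png

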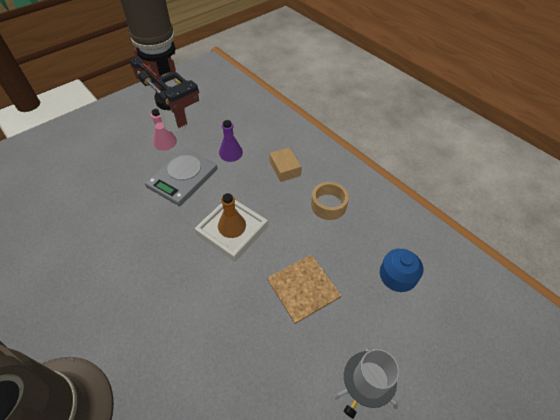

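The side view shows the flask in the tray (231,215), the beaker on the burner (375,373) and the jar held above the empty pan (183,168). Lowering onto the pan.

servo_tool:
  rows:
    - [1, 0, -0.08, 0, 0]
    - [1, 0, -0.153, 0, 0]
    - [1, 0, -0.153, 0.15, 0]
    - [1, 0, -0.153, 0.3, 0]
    - [1, 0, -0.153, 0.5, 0]
    - [1, 0, -0.153, 0.65, 0]
    - [1, 0, -0.153, 0.78, 0]
    - [1, 0, -0.153, 0.867, 0]
    - [1, 0, -0.153, 0.867, 0]

```text
t: 35.65
position: [0.5228, 0.3631, 0.109]
tcp_rot: [179.9, 0.2, 0.0]
ft_force: [-0.1, -0.6, -1.9]
grip_width: 0.0611
finger_force: 30.0
```

servo_tool:
  rows:
    - [1, 0, 0, 0.08, 0]
    - [1, 0, 0, 0.16, 0]
    - [1, 0, 0, 0.21, 0]
    - [1, 0, 0, 0.24, 0]
    - [1, 0, 0, 0.26, 0]
    - [1, 0, 0, 0.26, 0]
    - [1, 0, 0, 0.26, 0]

```text
t: 36.35
position: [0.524, 0.3629, 0.0723]
tcp_rot: [-180.0, -0.0, -0.0]
ft_force: [0.1, -0.2, -1.5]
grip_width: 0.0612
finger_force: 30.0
```

servo_tool:
  rows:
    - [-1, 0, 0, 0, 0]
    - [-1, 0, 0, 0, 0]
    - [-1, 0, 0, 0, 0]
    - [-1, 0, 0, 0, 0]
    - [-1, 0, 0, 0, 0]
    - [-1, 0, 0, -0.2, 0]
    - [-1, 0, 0, -0.4, 0]
    - [-1, 0, 0, -0.7, 0]
    - [-1, 0, 0, -1, 0]

```text
t: 37.25
position: [0.5234, 0.3625, 0.2231]
tcp_rot: [180.0, 0.1, -0.0]
ft_force: [0.9, -0.2, 0.2]
grip_width: 0.0878
finger_force: 0.0
```

servo_tool:
  rows:
    - [-1, -0.2, 0, 0, 0]
    - [-1, -0.4, 0, 0, 0]
    - [-1, -0.5, 0.2, 0, 0]
    - [-1, -0.5, 0.3, 0, 0]
    - [-1, -0.5, 0.3, 0, 0]
    - [-1, -0.5, 0.3, 0, 0]

```text
t: 37.85
position: [0.4501, 0.3179, 0.2222]
tcp_rot: [-180.0, -0.1, -0.1]
ft_force: [0.1, -0.3, -0.2]
grip_width: 0.0877
finger_force: 0.0
```

```bash
python3 - <<'E'
from h import *
see('wrist',['jar_mid','balance_pan','flask_mid','tray_floor'],'w11')
see('side',['jar_mid','beaker_mid','flask_mid','slide_box','tape','gas_cartridge'])
see('top',['jar_mid','beaker_mid','flask_mid'])
E
```

```text
wrist flask_mid 0.69 [0.5468 0.5156 0.0599]
wrist flask_mid 0.56 [0.5135 0.1276 0.0812]
tcp [0.449  0.3186 0.2216] [-179.9767    0.033    -0.0072] 38.1
side jar_mid 0.89 [0.5238 0.3644 0.0798]
side jar_mid 0.67 [0.5104 0.1213 0.02  ]
side beaker_mid 0.89 [ 0.4968 -0.3406  0.0889]
side flask_mid 0.92 [0.6723 0.3498 0.0586]
side flask_mid 0.67 [0.5451 0.5203 0.059 ]
side flask_mid 0.61 [0.513  0.1227 0.081 ]
side tape 0.89 [0.7597 0.0234 0.0007]
side gas_cartridge 0.9 [ 0.7368 -0.2316 -0.0001]
tcp [0.4488 0.3179 0.2219] [179.9974   0.0043  -0.0271] 38.45
top jar_mid 0.74 [0.524  0.364  0.0825]
top beaker_mid 0.9 [ 0.496  -0.3418  0.0881]
top flask_mid 0.64 [0.5133 0.1209 0.0818]
top flask_mid 0.58 [0.6756 0.3521 0.0582]
tcp [0.4488 0.3179 0.222 ] [179.9973  -0.0045  -0.0343] 38.65
```

View pics/w11.png

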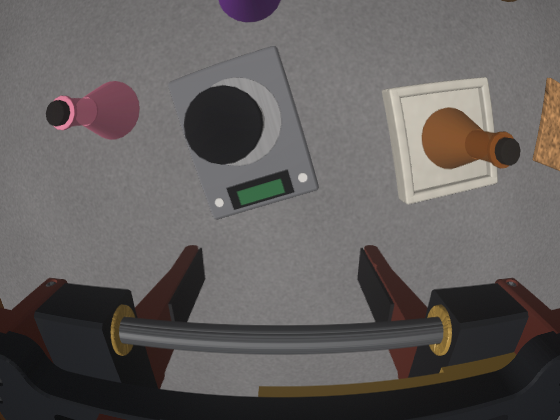

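The jar stands on the pan (225,124) and the flask in the tray (455,138). All three are within a few mm of their station centres, and the gripper is clear.

```bash
python3 -c "
from rig import ctrl
print(ctrl.job_done())"
```

```text
the job is handed in; nothing more can be done
None
```

I moved the jar to the balance pan (parking it on the cork mat first), the beaker to the burner plate and the flask into the foam tray. My last camera checks put each upright within about 5 mm of its station's centre; the job is handed in, but no verdict was returned.

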